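# Feed the row of bearings home and shut the gate

### The job

Push the row of four ball bearings along the rail, all together as one touching row from behind, until the first one is fully home against the end stop. Then push the sliding gate fully shut behind the last bearing. Only push with the fingers: do not lift or carry anything, and leave the piston, the valve spring and the red cap where they stand.

Things in the scene. Friction and masses are not known exactly. Their poses are not given: they have to be found in the camera images.
- rail: Fixed feed rail: grey painted bar 78 (x) x 380 (y) x 15 mm, origin at the centre of its underside on the bench, y along the rail towards the end stop, x away from the robot. Rail floor at z = 15 mm; two guide strips (top z = 21 mm) leave a 54 mm wide channel centred on x = 0, open at its -y end. At y = -45 mm a fixed bracket 56 mm wide (y), top z = 27 mm, reaches out to x = -111 mm and carries the gate.
- stop_face (a point): Centre of the face of the end stop, a block across the +y end of the rail: x = 0, y = +174 mm, z = 22.5 mm in the rail's frame, top at z = 37 mm; same axes as the rail.
- gate (a joint): Sliding gate, in m: 0 = open, 0.048 = fully shut (hard end of travel); starts at 0 to 0.007. It slides along the rail's +x to shut, needs about 2 N and stays where it is left. It can shut only when the row is home: its tongue then passes 6 mm behind the last bearing; otherwise a bearing blocks it.
- gate_tip (a point): Tip of the gate's steel tongue, 10 mm wide (y), z = 22.5 to 28.5 mm, which shuts across the channel above the guide strip. In the rail's frame y = -45 mm; x = -37 mm when open (clear of the channel), +11 mm when shut.
- push_plate (a point): Middle of the outer (-x) face of the gate's upright push plate: steel, 36 mm wide (y), 6 mm thick (x), z = 28.5 to 58.5 mm above the bench; this point is at z = 44.5 mm. It moves with the gate: in the rail's frame y = -45 mm; x = -104 mm when open, -56 mm when shut. Axes as the rail's.
- bearing_1: Ball bearing lying flat in the channel, nearest the end stop. Steel ring 52 mm diameter, 15 mm high, about 160 g, origin at the centre of its underside, on the rail's floor. When the row is home its centre is at y = +148 mm in the rail's frame. The row starts touching, 45 to 105 mm short of the stop.
- bearing_2: Ball bearing lying flat in the channel, second from the end stop. Steel ring 52 mm diameter, 15 mm high, about 160 g, origin at the centre of its underside, on the rail's floor. When the row is home its centre is at y = +96 mm in the rail's frame.
- bearing_3: Ball bearing lying flat in the channel, third from the end stop. Steel ring 52 mm diameter, 15 mm high, about 160 g, origin at the centre of its underside, on the rail's floor. When the row is home its centre is at y = +44 mm in the rail's frame.
- bearing_4: Ball bearing lying flat in the channel, last in the row, farthest from the end stop. Steel ring 52 mm diameter, 15 mm high, about 160 g, origin at the centre of its underside, on the rail's floor. When the row is home its centre is at y = -8 mm in the rail's frame.
- piston: Bystander: grey engine piston standing on the bench, 80 mm diameter, 64 mm high, origin at the centre of its underside. On the robot's side of the rail, near the end stop.
- valve_spring: Bystander: coil valve spring standing upright, 30 mm diameter, 46 mm high, origin at the centre of its underside. On the robot's side of the rail, near its open end.
- red_cap: Bystander: filler cap lying on the bench, 66 mm across, 34 mm high, origin at the centre of its underside. Behind the rail.
Not all that is in view belongs to the job. What is shaped like the bearing_4 but blue or turquoise is not meant. Leave any blue look-alike of the bearing_1 alone.

How it is judged (in metres and radians):
On the way, in this order (a step that is already met when the one before it is completed fails the run):
1. the row of four bearings is home against the end stop, the gate still open (y of bearing_1 in the frame of rail above 0.144 m and y of bearing_2 in the frame of rail above 0.092 m and y of bearing_3 in the frame of rail above 0.04 m and y of bearing_4 in the frame of rail above -0.012 m and value of joint gate below 0.03 m), for 0.2 s.
2. the gate is shut behind the last bearing (value of joint gate above 0.044 m), for 0.2 s.
At the end, for the whole second after the job is handed in: All four bearings lie flat and at rest in the channel, each within 4 mm of its home place along the rail (first against the stop, the others touching behind it), and the gate is within 4 mm of fully shut (y of bearing_1 in the frame of rail above 0.144 m and y of bearing_2 in the frame of rail above 0.092 m and y of bearing_3 in the frame of rail above 0.04 m and y of bearing_4 in the frame of rail above -0.012 m and z of each of bearing_1, bearing_2, bearing_3, bearing_4 in the frame of rail below 0.018 m and x of bearing_1 in the frame of rail between -0.004 and 0.004 m and angle between each of bearing_1, bearing_2, bearing_3, bearing_4's own z axis and vertical below 0.1 rad and linear speed of each of bearing_1, bearing_2, bearing_3, bearing_4 below 0.01 m/s and x of bearing_2 in the frame of rail between -0.004 and 0.004 m and x of bearing_3 in the frame of rail between -0.004 and 0.004 m and x of bearing_4 in the frame of rail between -0.004 and 0.004 m and value of joint gate above 0.044 m).
It fails at once if a bearing is lifted, tipped or forced out of the channel (z of any of bearing_1, bearing_2, bearing_3, bearing_4 in the frame of rail above 0.023 m or angle between any of bearing_1, bearing_2, bearing_3, bearing_4's own z axis and vertical above 0.25 rad).
It fails at once if the row is pulled apart (a gap of over 13 mm between neighbours) (distance between bearing_1 and bearing_2 above 0.065 m or distance between bearing_2 and bearing_3 above 0.065 m or distance between bearing_3 and bearing_4 above 0.065 m).
It fails at once if a bystander is moved by more than 20 mm or tipped (distance of any of piston, valve_spring, red_cap from where it was at the start of the episode above 0.02 m or angle between any of piston, valve_spring, red_cap's own z axis and vertical above 0.35 rad).
It also fails if it takes over 42 s, if anything falls off the work surface, if the arm or the gripper's body presses on something with over 40 N, if the wrist force passes 120 N, or if a joint passes its speed limit or range.

### The arm

A 6-joint arm with a two-finger parallel gripper is mounted at the origin on a cart in front of the work surface, level with it; the furniture and walls round the work are solid. World frame = base frame: x ahead of the robot, y to its left, z up, the work surface at z = 0. Lengths are in m, angles in degrees, forces in N, time in s.
With the tool pointing down it reaches from about 0.35 to 0.875 m from the base axis. Payload 4.2 kg.
Tool frame: the origin (TCP) lies midway between the tips of the shut fingers; the grasp point (between the pads) lies 19 mm behind it; z points along the fingers, y is the line along which they close (so a half turn about z gives the same grasp; the last joint's range is limited). The gripper opens to 87 mm and grips with 3 to 60 N. Pads are 19 mm wide; open, the fingers measure 117 mm over their backs; the gripper's body (75 mm by 190 mm) begins 51 mm behind the grasp point.
Start: joints at [-60.928, 22.042, 0.453, 0, -68.411, -14.817], TCP at [0.154, -0.606, 0.223] pointing down, gripper open.
Joint ranges: [-179.83, 179.83], [-69.29, 118.12], [-61.27, 80.66], [-181.25, 117.63], [-171.15, -9.14], [-177.46, 177.46]. Speed limits (degrees/s): [159.86, 159.86, 180, 180, 180, 180].

### API

Orientations are given as [roll, pitch, yaw] about the fixed x, y, z axes, in that order (R = Rz(yaw) Ry(pitch) Rx(roll)).
In Python, from workcell import env gives the robot as it stands. The module is installed in compiled form; this text tells all that it offers. Calls block until the motion is done:
- env.goto(position, orientation): joint-space move of the TCP to a pose.
- env.move_straight(position, rotation=None, rate=0.15, force_limit=None): straight line of the TCP; rotation=None keeps the orientation; rate is the mean speed in m/s. With force_limit (N) it stops when the force on the tool has changed by that much, and returns True; else False.
- env.set_joints(angles): joint-space move.
- env.gripper_to(opening, grasp_force=None): opening from 0.0 (shut) to 1.0 (fully open); grasp_force is the grip in N (None keeps the last); returns when the fingers have stopped.
- env.dwell(seconds).
- env.inverse_kinematics(position, orientation): joint angles nearest the present ones, or None.
- env.read_state(): the state.
- env.grab_frame(name): name is "scene" or "top"; returns a dict with "image" (480x640x3 uint8, blue, green, red), "fx", "fy", "cx", "cy" (pixels), "position" and "orientation" of the camera in the world. Camera axes: x right, y up, looking along -z (the intrinsics and any distortion apply to the point x, -y, -z); pixel columns grow to the right and rows downward; lengths in m; the calibration is good to about 2 mm. A picture is of the moment at which its call begins. There is no depth.
A pose or a line that the arm cannot do raises env.Unreachable and nothing moves.
- env.close_job(): hands the job in; it is judged then, once.
Trained networks look in a picture, given as the dict that the camera call returned (one of the last four; its "shot" number tells which), for a name from the list of things; names that differ only in an ending like _2 or _b are one class to them, and where a whole thing is asked for, a point or a joint stands for the part that bears it (a point fixed in the world has none). Each returns a list of dicts, best first, with "score" (0 to 1); they miss things now and then, are a little off and sometimes report something else, mostly with a low value. They report only what shows in the picture. A call takes as long as a camera call. They do not tell look-alikes from the thing itself.
- env.search_frame(picture, thing): "xyz" ([x, y, z] in m, in world coordinates, good to about 4 mm: the middle of the surface that is visible of it).
- env.trace(picture, thing): "mask" (480x640 bool, what is visible of it).
The state is a dict: "clock": time; "joint_positions": joint angles; "qvel": joint speeds; "joint_torque": joint torques, N m; "position": TCP position; "tool_rot": TCP orientation; "force": force on the tool from outside, world axes, zero at the start; "wrist_torque": the same for the moment, N m; "opening": opening from 0.0 (shut) to 1.0 (fully open); "finger_force": force on a finger pad.
Only numpy, scipy, OpenCV 4.12 (cv2) and the standard library are available. Lean on these libraries where they do the work, as an engineer would, in place of code of your own. Each camera call takes 0.05 s, during which the arm holds its last target. There are 200 camera calls.

## Working session

There is one attempt and no reset: what is moved stays moved. The work goes in short steps, each a Python script; the robot and the scene stay as the last script left them, time stands still between calls to the robot, and variables do not carry over. Pictures are saved under pics/ and viewed, at most 10 in all, crops included, and the job is handed in when it is done.

```bash
mkdir -p pics; cat > h.py <<'E'
import numpy as np, cv2
from workcell import env
from scipy.spatial.transform import Rotation as R
def show(n,f): cv2.imwrite('pics/'+f,env_im[n]['image'])
E
python3 - <<'E'
from workcell import env
import cv2,numpy as np
ims={n:env.grab_frame(n) for n in("scene","top")}
for n,p in ims.items():
    cv2.imwrite(f'pics/{n}0.png',p['image'])
    print(n,{k:v for k,v in p.items() if k!='image'})
    for t in ["rail","bearing_1","gate","piston","valve_spring","red_cap","push_plate","stop_face","gate_tip"]:
        try: print(t,[(np.round(d['xyz'],3).tolist(),round(d['score'],2)) for d in env.search_frame(p,t)])
        except Exception as e: print(t,e)
print(env.read_state())
E
```

```text
scene {'fx': 514.5989797642825, 'fy': 514.5989797642825, 'cx': 315.25564985289043, 'cy': 240.5938170825954, 'position': array([ 0.00970579, -0.4310123 ,  0.59635603]), 'orientation': array([ 51.14698963,  -1.27607943, -50.08416428]), 'shot': 1}
rail [([0.566, 0.002, 0.017], 0.94), ([0.443, 0.094, 0.043], 0.39)]
bearing_1 [([0.372, 0.001, 0.016], 0.92), ([0.596, 0.043, 0.03], 0.89), ([0.605, -0.246, 0.013], 0.79), ([0.506, -0.25, 0.013], 0.77), ([0.628, -0.053, 0.026], 0.72), ([0.578, 0.095, 0.029], 0.61), ([0.61, -0.006, 0.032], 0.55)]
gate [([0.52, -0.021, 0.043], 0.65)]
piston [([0.439, 0.096, 0.043], 0.59)]
valve_spring [([0.546, -0.107, 0.032], 0.95)]
red_cap [([0.715, -0.006, 0.022], 0.77), ([0.521, -0.017, 0.042], 0.62)]
push_plate [([0.519, -0.018, 0.043], 0.8)]
stop_face [([0.564, -0.004, 0.021], 0.6)]
gate_tip [([0.52, -0.015, 0.04], 0.77)]
top {'fx': 452.19711728068984, 'fy': 452.19711728068984, 'cx': 315.2670179302218, 'cy': 246.16278419883392, 'position': array([0.37559911, 0.0169572 , 0.95168326]), 'orientation': array([  9.94060126,  -2.04719958, -89.57675386]), 'shot':
[... 612 characters left out ...]
 0.49)]
{'clock': 1.0, 'joint_positions': array([-6.09283712e+01,  2.20413534e+01,  4.51476506e-01, -3.95803796e-04,
       -6.84115476e+01, -1.48165567e+01]), 'qvel': array([-0.00371873,  0.01401501,  0.09222109,  0.09540499,  0.08746174,
        0.02214481]), 'joint_torque': array([-4.08985770e-04, -3.90471053e+01,  1.87627745e+01,  4.22435045e+00,
        1.55310956e-02, -2.18109733e-05]), 'position': array([ 0.15391313, -0.60571823,  0.22254462]), 'tool_rot': array([ 1.79998529e+02, -8.48276374e-06, -1.65745074e+02]), 'force': array([ 0.14871095, -0.00094781, -0.11030083]), 'wrist_torque': array([-0.0108595 , -0.04102853,  0.0167861 ]), 'finger_force': 0.0, 'opening': 0.9999981584180925}
```

View pics/top0.png

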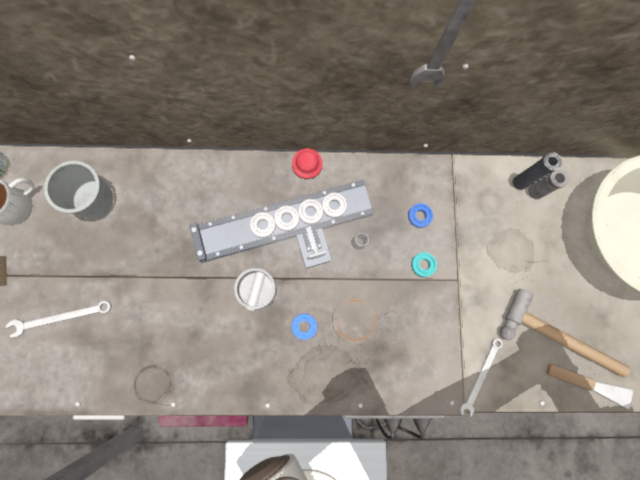

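View pics/scene0.png

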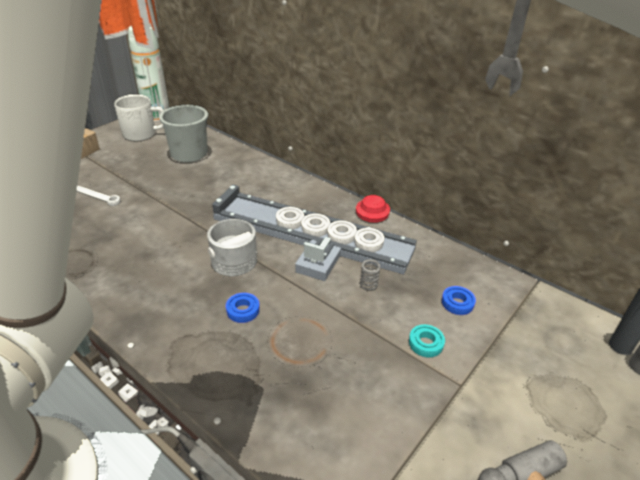

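The top view shows the rail from its stop at about (197,242) to its open end at (371,197). The four white bearings are at (262,224), (287,217), (311,210) and (335,204). The blue and turquoise rings at (420,215), (424,264) and (304,326) are look-alikes off the rail, so only the white rings in the channel are meant. I'll confirm this in an enlarged crop and measure the rail.

```bash
cat > h.py <<'E'
import numpy as np, cv2
from workcell import env
from scipy.spatial.transform import Rotation as R
def rot(p): return R.from_euler('xyz',p['orientation'],degrees=True).as_matrix()
def ray(p,uv,z):
    d=rot(p)@np.array([(uv[0]-p['cx'])/p['fx'],-(uv[1]-p['cy'])/p['fy'],-1.]); c=p['position']
    return c+d*(z-c[2])/d[2]
def proj(p,X):
    q=(np.atleast_2d(X)-p['position'])@rot(p)
    return np.c_[p['cx']-p['fx']*q[:,0]/q[:,2], p['cy']+p['fy']*q[:,1]/q[:,2]]
def bearings(p):
    out=[]
    for d in env.trace(p,"bearing_1"):
        m=d['mask'].astype(np.uint8); v,u=np.nonzero(m)
        sat=np.median(cv2.cvtColor(p['image'],cv2.COLOR_BGR2HSV)[v,u,1])
        c,_=cv2.findContours(m,0,2); h=cv2.convexHull(np.vstack(c))[:,0]
        P=np.array([ray(p,q,.026) for q in h])[:,:2].astype(np.float32)
        (cc,r)=cv2.minEnclosingCircle(P); out.append((d['score'],sat,np.array(cc),r))
    return [o for o in out if o[1]<80]
def railpts(o,yaw,L):
    return (R.from_euler('z',yaw,degrees=True).apply(np.atleast_2d(L))+[o[0],o[1],0])
E
python3 - <<'E'
from h import *
for n in("top","scene"):
    p=env.grab_frame(n)
    for b in bearings(p): print(n,round(b[0],2),b[1],b[2].round(4),round(b[3],4))
    u,v,w,h=(180,165,200,115) if n=="top" else (200,170,230,120)
    cv2.imwrite(f'pics/{n}c.png',cv2.resize(p['image'][v:v+h,u:u+w],None,fx=4 if n=="top" else 3.4,fy=4 if n=="top" else 3.4,interpolation=cv2.INTER_CUBIC))
    for d in env.trace(p,"rail")[:1]:
        c,_=cv2.findContours(d['mask'].astype(np.uint8),0,2)
        r=cv2.minAreaRect(np.vstack(c)); print(r, cv2.boxPoints(r).round(1).tolist())
E
```

```text
top 0.93 7.0 [ 0.6126 -0.0031] 0.0268
top 0.92 7.0 [0.581  0.0953] 0.0265
top 0.9 7.0 [0.5964 0.0464] 0.0281
top 0.55 7.0 [ 0.6272 -0.0543] 0.0268
((285.7923889160156, 236.68972778320312), (70.96487426757812, 181.75143432617188), 75.22183990478516) [[188.89999389648438, 225.60000610351562], [364.6000061035156, 179.1999969482422], [382.70001220703125, 247.8000030517578], [207.0, 294.20001220703125]]
scene 0.96 12.0 [0.5817 0.0954] 0.0352
scene 0.92 11.5 [ 0.6283 -0.0561] 0.0342
scene 0.85 12.0 [ 0.6144 -0.0078] 0.0332
scene 0.62 12.0 [0.5981 0.0441] 0.0311
((308.92852783203125, 241.52920532226562), (206.02093505859375, 66.47554016113281), 17.056964874267578) [[200.6999969482422, 243.10000610351562], [220.1999969482422, 179.5], [417.20001220703125, 240.0], [397.70001220703125, 303.5]]
```

View pics/topc.png

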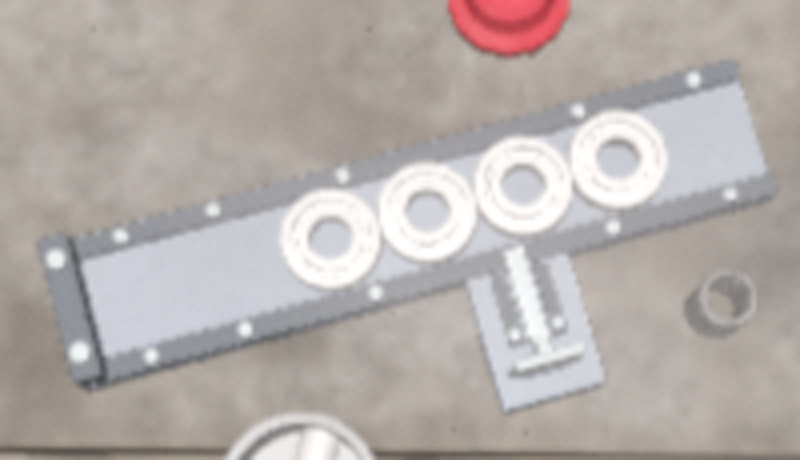

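The crop shows four white rings in the channel at crop pixels (329,238), (427,212), (523,185) and (619,159). The rail's open-end corners are at (738,62) and (776,192), and the bracket's outer corners are at (505,412) and (605,382). I'll fit the rail pose to these.

```bash
python3 - <<'E'
from h import *
from scipy.optimize import least_squares
p=env.grab_frame("top")
crop=np.array([[738,62],[776,192],[605,382],[505,412],[38,240]])/4.+[180,165]-.4
L=np.array([[.039,-.19,.021],[-.039,-.19,.021],[-.111,-.073,.027],[-.111,-.017,.027],[.039,.19,.037]])
bc=np.array([[329,238],[427,212],[523,185],[619,159]])/4.+[180,165]-.4
W=np.array([ray(p,b,.030)for b in bc]); print(W.round(4))
def f(x):
    q=proj(p,railpts(x[:2],x[2],L))-crop
    l=R.from_euler('z',-x[2],degrees=True).apply(W-[x[0],x[1],0])
    return np.r_[q.ravel(),l[:,0]*1000/2]
s=least_squares(f,[.59,.03,17]); print(s.x,s.fun.round(1))
x=s.x
l=R.from_euler('z',-x[2],degrees=True).apply(W-[x[0],x[1],0]);print(l.round(4))
im=p['image'].copy()
im=cv2.resize(im[165:280,180:380],None,fx=4,fy=4,interpolation=cv2.INTER_CUBIC)
LL=np.array([[.039,.174,.037],[-.039,.174,.037],[.027,.174,.015],[-.027,.174,.015],[-.104,-.045,.0585],[-.104,-.063,.0585],[-.104,-.027,.0585],[-.037,-.045,.0285],[-.027,-.19,.015],[.027,-.19,.015]]); LL=np.r_[LL,L]
for q in proj(p,railpts(x[:2],x[2],LL)): cv2.circle(im,tuple(((q-[180,165]+.4)*4).astype(int).tolist()),3,(0,0,255),-1)
cv2.imwrite('pics/fit.png',im)
np.save('rail.npy',x)
# reach check
for nm,P in dict(piston=[.446,.1,0],spring=[.55,-.109,0],cap=[.717,0,0]).items(): print(nm,R.from_euler('z',-x[2],degrees=True).apply(np.array(P)-[x[0],x[1],0]).round(3))
E
```

```text
[[ 0.5825  0.0967  0.03  ]
 [ 0.5972  0.0461  0.03  ]
 [ 0.6126 -0.0039  0.03  ]
 [ 0.6275 -0.0544  0.03  ]]
[ 0.5950686   0.05289349 16.58410112] [-0.6 -0.8  0.7  0.6  0.7 -0.2 -0.4 -0.3 -0.7 -0.3  0.2  0.1  0.3  0.2]
[[ 5.000e-04  4.560e-02  3.000e-02]
 [ 1.000e-04 -7.100e-03  3.000e-02]
 [ 6.000e-04 -5.940e-02  3.000e-02]
 [ 5.000e-04 -1.121e-01  3.000e-02]]
piston [-0.129  0.088  0.   ]
spring [-0.089 -0.142  0.   ]
cap [ 0.102 -0.085  0.   ]
```

View pics/fit.png

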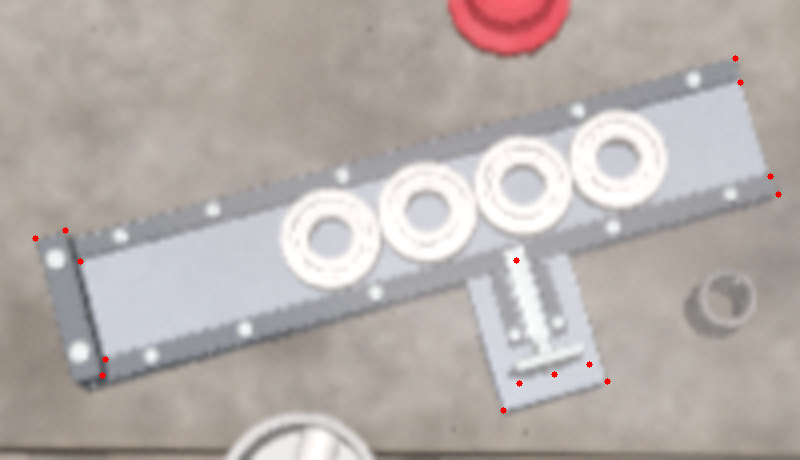

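The fit is within about 2 mm, with the tongue a few mm into its starting slack. The row starts about 102 mm short of the stop. Next I'll go behind bearing_4 with the fingers shut and push until it presses on the stop.

```bash
cat >> h.py <<'E'
try: RX=np.load('rail.npy')
except Exception: RX=None
def W(x,y,z): return railpts(RX[:2],RX[2],[[x,y,z]])[0]
def st(): 
    s=env.read_state(); l=R.from_euler('z',-RX[2],degrees=True).apply(s['position']-[RX[0],RX[1],0])
    return round(s['clock'],2),l.round(4),s['force'].round(1)
E
python3 - <<'E'
from h import *
env.gripper_to(0.0,20)
best=None
for yaw in (RX[2]+90,RX[2]-90):
    q=env.inverse_kinematics(W(0,-.176,.13),[180,0,yaw]); print(yaw,None if q is None else np.round(q,1))
    if q is not None and (best is None or abs(q[5])<abs(best[1][5])): best=(yaw,q)
o=[180,0,best[0]]; np.save('o.npy',o)
env.goto(W(0,-.176,.13),o); print(st())
print(env.move_straight(W(0,-.176,.021),rate=.08,force_limit=8),st())
p=env.grab_frame("scene"); cv2.imwrite('pics/pre.png',cv2.resize(p['image'][150:320,200:460],None,fx=3,fy=3))
E
```

```text
106.5841011189068 [   3.9   29.1   -2.     0.   -58.9 -167.4]
-73.4158988810932 [  3.9  29.1  -2.    0.  -58.9  12.6]
(5.36, array([-0.0005, -0.1769,  0.1302]), array([ 1. , -0.6,  0.1]))
False (6.88, array([ 0.0005, -0.1761,  0.0217]), array([-0.6, -0.1,  0.8]))
```

View pics/pre.png

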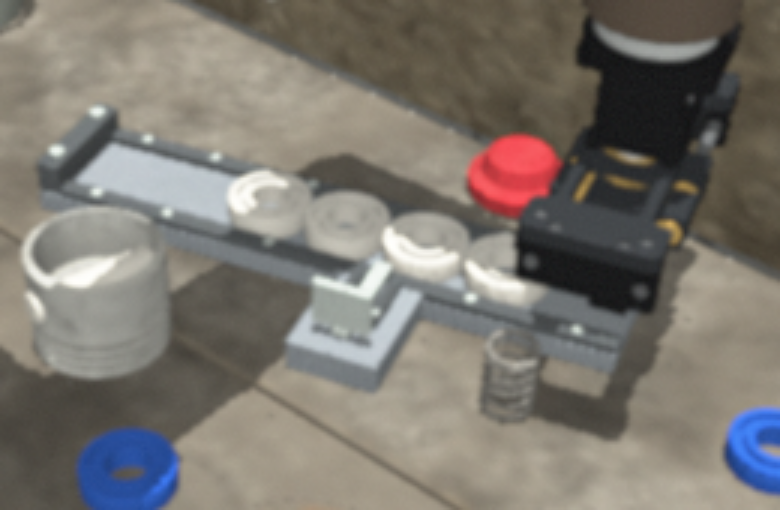

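The view shows the shut fingers in the channel behind bearing_4, with the gripper clear of the spring at crop (512,375) and the cap at (515,175). Pushing now.

```bash
python3 - <<'E'
from h import *
r=env.move_straight(W(0,-.035,.021),rate=.04,force_limit=15); print(r,st())
if st()[1][1]>-.052:
    env.dwell(.3); print(st())
    p=env.grab_frame("top"); l=R.from_euler('z',-RX[2],degrees=True)
    for b in bearings(p): print(l.apply(np.r_[b[2]-RX[:2],0])[:2].round(4),round(b[3],4))
    cv2.imwrite('pics/home.png',cv2.resize(p['image'][165:280,180:380],None,fx=4,fy=4,interpolation=cv2.INTER_CUBIC))
E
```

```text
True (10.13, array([ 0.0022, -0.0398,  0.0221]), array([ 1.3, -3.1, -0.9]))
(10.43, array([ 0.0022, -0.0399,  0.0217]), array([ 2.3, -3.5, -1.6]))
[0.0002 0.0976] 0.0275
[-0.0022 -0.0001] 0.0264
[0.0012 0.0476] 0.0279
```

```bash
python3 - <<'E'
from h import *
r=env.move_straight(W(0,-.030,.021),rate=.03,force_limit=20); print(r,st())
env.move_straight(W(0,-.065,.022),rate=.08)
env.move_straight(W(0,-.075,.16),rate=.2)
env.goto(W(-.16,-.075,.16),np.load('o.npy')); print(st())
p=env.grab_frame("top"); l=R.from_euler('z',-RX[2],degrees=True)
for b in bearings(p): print(l.apply(np.r_[b[2]-RX[:2],0])[:2].round(4),round(b[3],4))
cv2.imwrite('pics/home.png',cv2.resize(p['image'][165:280,180:380],None,fx=4,fy=4,interpolation=cv2.INTER_CUBIC))
E
```

```text
True (10.8, array([ 0.0019, -0.0394,  0.0221]), array([ 2.3, -6.4, -1.1]))
(12.8, array([-0.1601, -0.0751,  0.1596]), array([ 0.1,  0.6, -0.3]))
[ 0.0002 -0.0045] 0.0268
[0.0027 0.0975] 0.0261
[0.002 0.046] 0.0264
[0.003  0.1484] 0.0253
```

View pics/home.png

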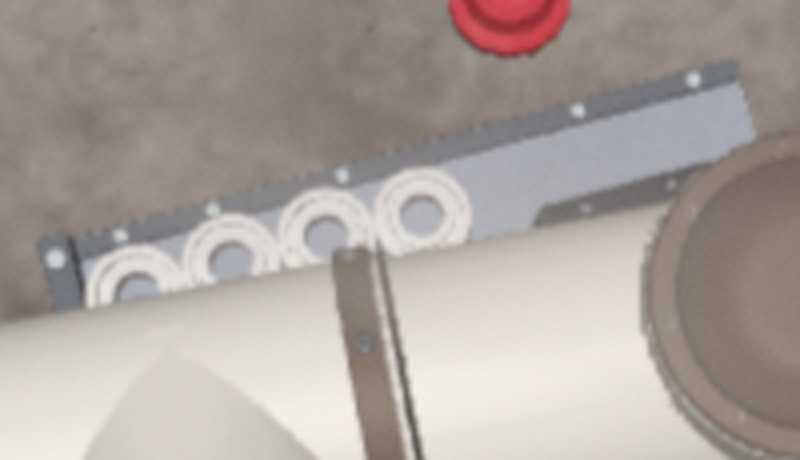

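The picture shows the row touching and against the stop: bearing_1 at crop (138,290) by the stop face, bearing_4 at (423,213). Measured y values match home within the noise. Next is the gate.

```bash
python3 - <<'E'
from h import *
o=np.load('o.npy')
env.goto(W(-.142,-.045,.13),o); print(st())
print(env.move_straight(W(-.142,-.045,.040),rate=.1,force_limit=8),st())
print(env.move_straight(W(-.058,-.045,.040),rate=.04,force_limit=18),st())
env.dwell(.3); print(st())
E
```

```text
(13.2, array([-0.1414, -0.0444,  0.1287]), array([ 0.8,  0.8, -0.5]))
False (14.25, array([-0.1414, -0.0451,  0.0406]), array([-0.3, -0.3, -0. ]))
False (16.5, array([-0.062 , -0.0449,  0.0397]), array([-8.9, -1.7,  6.1]))
(16.8, array([-0.062 , -0.0449,  0.0397]), array([-8.4, -0.1,  5.7]))
```

```bash
python3 - <<'E'
from h import *
print(env.move_straight(W(-.045,-.045,.040),rate=.03,force_limit=15),st())
env.move_straight(W(-.10,-.045,.040),rate=.1)
env.move_straight(W(-.13,-.045,.16),rate=.2)
env.set_joints([-60.928,22.042,.453,0,-68.411,-14.817]); print(st())
p=env.grab_frame("top"); l=R.from_euler('z',-RX[2],degrees=True)
for b in bearings(p): print(l.apply(np.r_[b[2]-RX[:2],0])[:2].round(4),round(b[3],4))
im=p['image'].copy()
im=cv2.resize(im[165:280,180:380],None,fx=4,fy=4,interpolation=cv2.INTER_CUBIC)
for q in proj(p,[W(.011,-.045,.0285),W(-.056,-.027,.0585),W(-.056,-.063,.0585)]): cv2.circle(im,tuple(((q-[180,165]+.4)*4).astype(int).tolist()),3,(0,0,255),-1)
cv2.imwrite('pics/end.png',im)
E
```

```text
True (17.09, array([-0.0626, -0.0449,  0.0389]), array([ 0.3, -0.5, -0.3]))
(20.75, array([-0.6098, -0.5052,  0.2225]), array([-0.1, -0.2,  0.2]))
[-0.0003  0.0973] 0.0278
[0.0007 0.0457] 0.0272
[-0.0023 -0.0045] 0.0272
[-0.0018  0.1475] 0.0266
```

View pics/end.png

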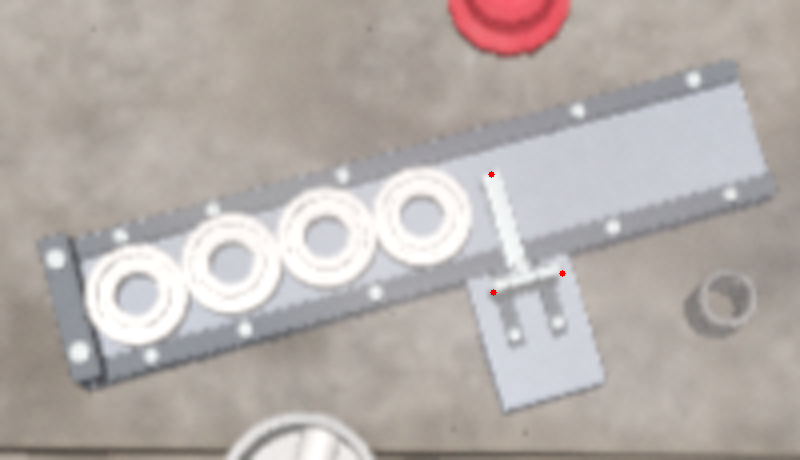

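The picture shows all four bearings touching and against the stop, at crop (137,294), (232,262), (326,237) and (422,216). The tongue tip at (490,175) is on the predicted shut mark. The gate also held about 9 N at standstill against the 2 N it needs to slide, so it is on its hard end. Handing in.

```bash
python3 -c "
from workcell import env
print(env.close_job())"
```

```text
the job is handed in; nothing more can be done
None
```

The job is handed in, though no verdict came back: all four bearings are home against the stop, the gate is shut behind them, and the piston, spring and cap were not touched.

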